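# Stand the honey pot out of the ants' way

## Task

Make an ant-proof stand for the honey: turn the round-bottomed steel cup over and stand it mouth-down in the middle of the wide shallow white dish, like an island in a moat. Then balance the little white honey pot, open side up, centred and level on the cup's rounded top, and last put the wooden lid on the pot so that it sits home. Keep the honey pot upright all the while, and leave the other things on the counter where they are.

Things in the scene. Friction and masses are not known exactly. Their poses are not given: they have to be found in the camera images.
- cup: steel cup without handle, round, 58 mm across (rolled rim 60 mm) and 58 mm high, straight walls 3 mm thick; it starts mouth-up. Its base is a shallow dome, radius of curvature 50 mm, with a flat spot 20 mm across in the middle. Origin at the middle of the base, z axis from base to mouth (down when the cup is mouth-down). About 0.14 kg. Laid gently on its side it stays put
- cup_mouth (a point): centre of the cup's mouth, 58 mm from the base along the cup's z axis; the dome of the base runs into the straight wall 8 mm from the base
- dish: wide shallow round white enamel dish with a dark edge, 170 mm across and 30 mm high; flat inner floor 120 mm across, 4 mm above its underside. It is loose (0.4 kg). Origin at the middle of its underside, z up. Above: a shelf board 0.47 m up over everything beyond x = 0.60, and its upright side panel at y = 0.48 to 0.50, beyond x = 0.54 at hand height
- pot: small round white honey pot, 58 mm across, 50 mm high, straight-sided from 14 mm up, on a hollow clay foot ring 44 mm across outside, 35 mm inside, 5 mm high. Centred on the cup's dome, the foot ring's edge lies 2 mm below the top of the dome. Origin at the middle of the foot's underside, z up to the mouth. About 0.24 kg
- lid: the pot's round wooden lid, lying right way up on the counter: a plug 42 mm across and 6 mm deep below, a flange 60 mm across 6 to 11 mm above the underside, a knob 20 mm across 18 to 36 mm above it. Origin at the middle of the plug's underside, z up to the knob. Seated, it lies 44 mm above the pot's origin, the flange on the pot's rim; 0.05 kg
- mug: bystander: two-tone mug with a handle, 80 mm across, 114 mm with the handle, 94 mm high; origin at the middle of the underside of its bounding box
- lemon: bystander: lemon, 76 x 56 x 55 mm; origin below its middle
- matchbox: bystander: matchbox, 54 x 64 x 14 mm with turned sides; origin at the middle of its underside
- soup_tin: bystander: tin can, 58 mm across, 72 mm high, just behind the dish (another like it stands fixed at the back); origin at the middle of its underside
- pot_mouth (a point): centre of the pot's open mouth, level with its rim, 50 mm above the foot; the mouth is 50 mm across inside
There are look-alikes about, which are no part of the job. What is shaped like the pot but red is not meant.

How it is judged (in metres and radians):
On the way, in this order (a step that is already met when the one before it is completed fails the run):
1. the cup stands mouth-down in the middle of the dish (within 30 mm), let go (angle between cup's own z axis and vertical above 3 rad and horizontal distance between cup and dish below 0.03 m and z of cup_mouth in the frame of dish below 0.01 m and contact force between the fingers and cup below 0.1 N), for 0.2 s.
2. the honey pot stands level on the cup's rounded top, let go (angle between pot's own z axis and vertical below 0.17 rad and distance between pot and cup below 0.012 m and linear speed of pot below 0.03 m/s and contact force between the fingers and pot below 0.1 N), for 0.2 s.
At the end, for the whole second after the job is handed in: The cup stands mouth-down on the dish's floor within 30 mm of its middle; the honey pot stands on the cup's rounded top, centred within about 10 mm and upright within 10 degrees; the lid sits home in the pot's mouth, its flange on the rim; everything is at rest and let go (angle between cup's own z axis and vertical above 3 rad and horizontal distance between cup and dish below 0.03 m and z of cup_mouth in the frame of dish below 0.01 m and angle between pot's own z axis and vertical below 0.17 rad and distance between pot and cup below 0.012 m and z of lid in the frame of pot between 0.04 and 0.0475 m and distance between lid and pot below 0.049 m and angle between the z axis of lid and the z axis of pot, either way round below 0.08 rad and angle between lid's own z axis and vertical below 0.25 rad and linear speed of each of pot, lid below 0.02 m/s and angle between dish's own z axis and vertical below 0.05 rad); the robot touches nothing.
It fails at once if the honey pot is tipped more than 35 degrees (angle between pot's own z axis and vertical above 0.61 rad).
It fails at once if the mug is moved more than 30 mm (distance of mug from where it was at the start of the episode above 0.03 m).
It fails at once if the lemon is moved more than 30 mm (distance of lemon from where it was at the start of the episode above 0.03 m).
It fails at once if the matchbox is moved more than 30 mm (distance of matchbox from where it was at the start of the episode above 0.03 m).
It fails at once if the soup tin is moved more than 30 mm (distance of soup_tin from where it was at the start of the episode above 0.03 m).
It also fails if it takes over 72 s, if anything falls off the work surface, if the arm or the gripper's body presses on something with over 40 N, if the wrist force passes 120 N, or if a joint passes its speed limit or range.

## Robot

A 6-joint arm with a two-finger parallel gripper is mounted at the origin on a cart in front of the work surface, level with it; the furniture and walls round the work are solid. World frame = base frame: x ahead of the robot, y to its left, z up, the work surface at z = 0. Lengths are in mm, angles in rad, forces in N, time in s.
With the tool pointing down it reaches from about 300 to 775 mm from the base axis. Payload 14.6 kg.
Tool frame: the origin (TCP) lies at the very end of the fingers, on their centre line; the grasp point (between the pads) lies 19 mm behind it; z points along the fingers, y is the line along which they close (so a half turn about z gives the same grasp; the last joint's range is limited). The gripper opens to 94 mm and grips with 3 to 60 N. Pads are 16 mm wide; open, the fingers measure 119 mm over their backs; the gripper's body (75 mm by 177 mm) begins 78 mm behind the grasp point.
Start: joints at [1.048, 0.3, 1.521, -0, 1.321, -0.067], TCP at [242.095, 493.841, 205.446] pointing down, gripper open.
Joint ranges: [-3.03, 3.03], [-0.79, 2.21], [0.23, 2.52], [-1.04, 4.18], [0, 3.07], [-2.55, 2.55]. Speed limits (rad/s): [2.22, 2.22, 2.57, 3.14, 3.14, 3.14].

## Interface

Orientations are given as [roll, pitch, yaw] about the fixed x, y, z axes, in that order (R = Rz(yaw) Ry(pitch) Rx(roll)).
In Python, from cell import manip gives the robot as it stands.
- The arm moves only by the tool servo_tool, never from a script. Its argument "motion" is a list that holds one entry, the list of rows, each a list of 7 numbers: the shift along the world's x, y, z as a fraction of full scale, then the turn, a rotation vector about the world's x, y, z as a fraction of full scale, then the closure, from 0 (fully open) to 1 (shut). In form: [[[x, y, z, rx, ry, rz, gripper], ...]]. A call has 1 to 10 rows; each row is the pose to reach, as a shift and turn from the pose commanded when the call began, turning the shorter way round; what a row does not reach only later rows make up. Full scale, the value 1, is 0.5 m for a shift and pi rad for a turn. A row lasts 1/10 s, in which the tool goes at most 50 mm and 8.59 degrees, less where a joint would pass 70% of its speed; a pose out of reach is approached as far as the arm can. A call with a number of a shift or a turn outside -1 to 1 is refused whole. A call with a gripper value outside its range is refused whole. The fingers move at their own pace and stop on an object; "newtons" is the grip in N (left out, the last holds). Time passes only in rows, so rows that repeat a pose let the fingers close. It gives the time, the measured TCP pose, the force, the opening and the grip force at its end, in the units of the state.
- manip.read_state(): the state, without advancing time (a new reading comes with each control period).
- manip.camera(name): name is "side" or "top" or "wrist"; returns a dict with "frame" (480x640x3 uint8, red, green, blue), "range_z" (480x640 float32, mm along the optical axis (not along the pixel's ray), 0 where there is no reading), "vfov" (degrees; the focal length in pixels is half the picture's height over the tangent of half this angle, whatever the lens; pixels are square), "cx", "cy" (the principal point, pixels), "cam_to_world" (4x4, takes a point from camera to world coordinates). Camera axes: x right, y down, z forward; pixel columns grow to the right and rows downward; lengths in mm; the calibration is good to about 2 mm. The wrist camera is an equidistant fisheye: a pixel r from the principal point sees the ray r / f radians off the axis. A picture is of the moment at which its call begins.
- manip.sign_off(): hands the job in; it is judged then, once.
The state is a dict: "clock": time; "joints": joint angles; "qd": joint speeds; "effort": joint torques, N m; "eef_pos": TCP position; "eef_rot": TCP orientation; "wrist_force": force on the tool from outside, world axes, zero at the start; "moment": the same for the moment, N m; "finger_gap": finger opening in mm; "finger_force": force on a finger pad.
Only numpy, scipy, OpenCV 4.12 (cv2) and the standard library are available. Lean on these libraries where they do the work, as an engineer would, in place of code of your own. Each camera call takes 0.05 s, during which the arm holds its last target. There are 200 camera calls.

## Working session

There is one attempt and no reset: what is moved stays moved. The work goes in short steps, Python scripts to look and compute and a tool call to move; the robot and the scene stay as the last step left them, time stands still between calls to the robot, and variables do not carry over. Pictures are saved under pics/ and viewed, at most 11 in all, crops included, and the job is handed in when it is done.

Besides the shell and the picture viewer there is one more tool, called after "Request:" in YAML: its name, and indented under it one key for each argument. servo_tool: Moves the arm, as the interface text tells. Its arguments: {"type":"object","properties":{"motion":{"type":"array"},"newtons":{"type":"number"}},"required":["motion"]}

```bash
ls; mkdir -p pics
cat > h.py <<'E'
import numpy as np,cv2
from cell import manip
def cloud(n):
    c=manip.camera(n);f=240/np.tan(np.radians(c['vfov'])/2)
    v,u=np.mgrid[0:480,0:640];z=c['range_z'].astype(float)
    P=np.stack([(u-c['cx'])/f*z,(v-c['cy'])/f*z,z],-1)
    T=np.array(c['cam_to_world']);W=P@T[:3,:3].T+T[:3,3];W[z==0]=np.nan
    return c,W
E
python3 - <<'E'
from h import *
for n in('top','side'):
    c,W=cloud(n);cv2.imwrite(f'pics/{n}0.png',c['frame'][:,:,::-1]);np.save(n,W);np.save(n+'f',c['frame']);print(n,c['vfov'],np.round(c['cam_to_world'],2).tolist())
print(manip.read_state())
E
```

```text
pics
top 45.92654321583822 [[-0.12, -0.95, 0.3, 97.45], [-0.99, 0.12, -0.03, -80.46], [-0.01, -0.3, -0.95, 1490.21], [0.0, 0.0, 0.0, 1.0]]
side 43.60799159933397 [[-1.0, -0.03, 0.0, 537.37], [-0.02, 0.44, -0.9, 1274.39], [0.02, -0.9, -0.44, 728.8], [0.0, 0.0, 0.0, 1.0]]
{'clock': 0.1, 'joints': array([ 1.04841189e+00,  3.00466141e-01,  1.52152028e+00, -2.67339716e-06,
        1.32071848e+00, -6.66225470e-02]), 'qd': array([-0.00053383, -0.00033428, -0.00291008,  0.00289137,  0.0005278 ,
       -0.00046601]), 'effort': array([-1.06378564e-03, -5.32636178e+01, -3.53286016e+01,  7.08266487e-02,
        2.35021894e-02, -5.36162236e-05]), 'eef_pos': array([241.97371713, 493.64153641, 204.91477583]), 'eef_rot': array([-3.14048270e+00, -7.14619719e-05,  2.68583139e+00]), 'wrist_force': array([-0.15221673,  0.46744808,  0.14238468]), 'moment': array([-0.01645684,  0.01971161,  0.0175828 ]), 'finger_force': 0.0, 'finger_gap': 93.87949059393844}
```

View pics/top0.png

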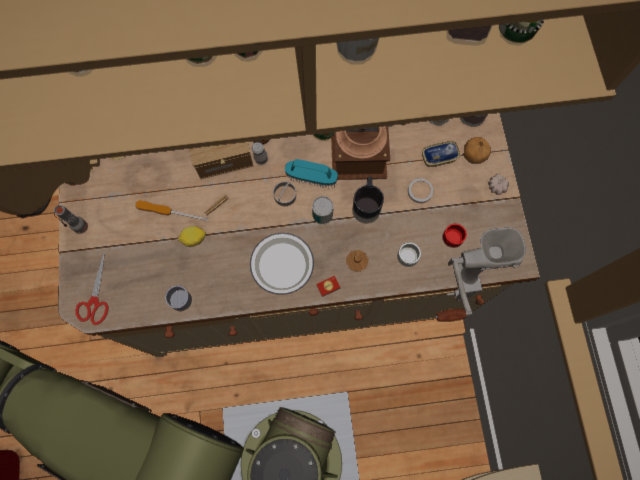

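View pics/side0.png

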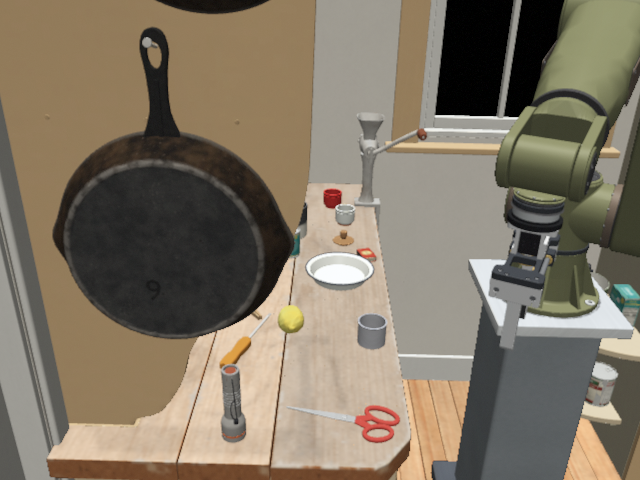

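Top view: cup (178,298); a grey round thing at (285,193) and a tin at (323,208) are possible look-alikes. The pot is at (409,254), with a red look-alike at (455,235) and a white ring at (420,190). The lid is at (357,261) with its knob up, the dish at (282,263), the matchbox at (328,286), the lemon at (191,235) and the mug at (367,203). Next I measure these and check a close crop.

Run:
```python
from h import *
W=np.load('top.npy');F=np.load('topf.npy')
S=np.load('side.npy')
def rep(n,u,v,r,W,zmin):
    p=W[v-r:v+r,u-r:u+r].reshape(-1,3);p=p[(p[:,2]>zmin)]
    zt=np.nanpercentile(p[:,2],97);q=p[p[:,2]>zt-6]
    (c,rad)=cv2.minEnclosingCircle(q[:,:2].astype(np.float32))
    print(n,'n',len(p),'zt',zt.round(1),'circ',np.round(c,1),round(rad,1),'bbox',p.min(0).round(),p.max(0).round())
for a in [('cup',178,298,18,25),('dish',282,263,36,18),('pot',409,254,16,25),('lid',357,261,16,5),('red',455,235,16,20),('match',328,286,14,6),('lemon',191,235,18,10),('mug',367,203,22,20),('tin',323,208,14,20),('jar',285,193,14,10),('ring',420,190,15,10)]: rep(*a[:4],W,a[4])
for a in [('S cup',372,331,20,20),('S pot',345,214,13,15),('S lid',343,238,13,5),('S dish',339,271,36,15)]: rep(*a[:4],S,a[4])
print(W[325:330:2,180],W[270,320:322])
f=F[:,:,::-1]
a=cv2.resize(f[270:325,145:212],(400,330),interpolation=2);b=cv2.resize(f[225:285,330:470],(400,171*2),interpolation=2)[:330]
cv2.imwrite('pics/crop1.png',np.hstack([a,b]))
```

```text
cup n 246 zt 63.8 circ [435.4 246.5] 29.5 bbox [406. 217.  25.] [464. 276.  67.]
dish n 1146 zt 35.9 circ [498.3 -30.7] 85.8 bbox [ 413. -116.   18.] [584.  55.  40.]
pot n 208 zt 53.6 circ [ 477.2 -369.5] 29.8 bbox [ 449. -398.   25.] [ 506. -341.   56.]
lid n 429 zt 38.8 circ [ 484.3 -233.3] 10.1 bbox [ 439. -272.    5.] [ 535. -189.   44.]
red n 259 zt 57.1 circ [ 483.2 -492.4] 59.2 bbox [ 426. -529.   20.] [ 545. -471.  207.]
match n 307 zt 21.2 circ [ 422.1 -147.1] 31.2 bbox [ 387. -183.    6.] [ 465. -109.   27.]
lemon n 441 zt 58.2 circ [602.5 200. ] 21.5 bbox [576. 161.  11.] [664. 240.  63.]
mug n 695 zt 96.4 circ [ 633.3 -280.5] 45.9 bbox [ 586. -320.   20.] [ 680. -239.  101.]
tin n 459 zt 75.8 circ [ 629.8 -156.2] 29.3 bbox [ 600. -185.   20.] [ 659. -128.   82.]
jar n 193 zt 55.6 circ [701.2 -60.4] 19.7 bbox [ 667. -102.   10.] [744. -27.  59.]
ring n 176 zt 21.0 circ [ 663.5 -438.2] 34.8 bbox [ 629. -474.   10.] [ 714. -401.   25.]
S cup n 803 zt 58.8 circ [436.  246.7] 31.9 bbox [406. 215.  20.] [465. 280.  62.]
S pot n 356 zt 50.2 circ [ 483.5 -370.4] 35.6 bbox [ 438. -499.   15.] [ 514. -336.   53.]
S lid n 214 zt 36.7 circ [ 485.7 -229.3] 12.3 bbox [ 455. -331.    5.] [ 514. -199.   41.]
S dish n 1014 zt 32.5 circ [497.5 -82.1] 142.7 bbox [ 405. -241.   15.] [582.  60.  35.]
[[ 398.77839453  286.52713928 -144.58828369]
 [ 398.84040476  294.09841795 -176.93269706]
 [ 409.17110857  314.98195687 -268.42966448]] [[ 473.31717498 -130.78114483    2.39541761]
 [ 472.26555242 -133.36555085    5.2146247 ]]
```

View pics/crop1.png

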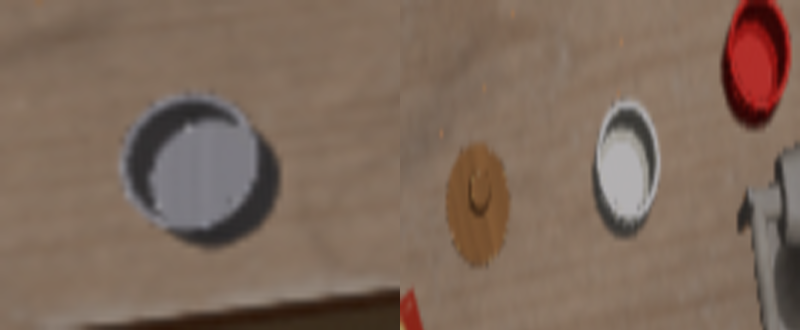

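Measured (mm): cup (435.5,246.5) with top near 60, dish (498,-31), pot (477,-370) with r≈29, lid (484,-232). The sizes and heights match the description. The crop confirms the steel cup mouth-up on the left, and on the right the lid with its knob, the white pot, and the red look-alike.

Plan: grip the cup with the tool tilted 45° inward in the radial plane, turn it 90°, lay it on its side, re-grip, then turn another 90°.

Request:
servo_tool:
  motion:
    - [[0.462,-0.452,-0.01,0,0,0.309,0],[0.462,-0.452,-0.01,0,0,0.309,0],[0.462,-0.452,-0.01,0,0,0.309,0],[0.462,-0.452,-0.01,0,0,0.309,0],[0.462,-0.452,-0.01,0,0,0.309,0],[0.462,-0.452,-0.01,0,0,0.309,0],[0.462,-0.452,-0.01,0,0,0.309,0],[0.462,-0.452,-0.01,0,0,0.309,0],[0.462,-0.452,-0.01,0,0,0.309,0]]
  newtons: 25

```text
clock: 1.0
eef_pos: [473.7, 266.7, 199.9]
eef_rot: [3.142, -0.001, -2.629]
wrist_force: [-0.6, 0.3, -0.4]
finger_gap: 93.6
finger_force: 0.0
```

Request:
servo_tool:
  motion:
    - [[0,0,-0.1,-0.123,0.2175,0,0],[0,0,-0.1,-0.123,0.2175,0,0],[0,0,-0.1,-0.123,0.2175,0,0],[0,0,-0.1,-0.123,0.2175,0,0],[0,0,-0.1,-0.123,0.2175,0,0],[0,0,-0.1,-0.123,0.2175,0,0],[0,0,-0.1,-0.123,0.2175,0,0],[0,0,-0.1,-0.123,0.2175,0,0]]

```text
clock: 1.8
eef_pos: [472.7, 268.5, 150.5]
eef_rot: [-3.141, -0.783, -2.627]
wrist_force: [1.4, -0.0, 0.6]
finger_gap: 94.2
finger_force: 0.0
```

```bash
cat >> h.py <<'E'
from scipy.spatial.transform import Rotation as Ro
def st():
    s=manip.read_state();R=Ro.from_euler('xyz',s['eef_rot']).as_matrix()
    print('t',s['clock'],'tcp',s['eef_pos'].round(1),'y',R[:,1].round(3),'d',R[:,2].round(3),'G',(s['eef_pos']-19*R[:,2]).round(1),'F',s['wrist_force'].round(1),'gap',round(s['finger_gap'],1),'ff',round(s['finger_force'],1),'q',s['joints'].round(2))
E
python3 -c "from h import *;st()"
```

```text
t 1.8 tcp [472.7 268.5 150.5] y [-0.493  0.87  -0.001] d [-0.614 -0.348 -0.708] G [484.4 275.1 164. ] F [ 1.4 -0.   0.6] gap 94.2 ff 0.0 q [ 0.47  0.84  1.01 -0.04  2.07 -1.62]
```

Request:
servo_tool:
  motion:
    - [[0,0,-0.153,0,0,0,0],[0,0,-0.153,0,0,0,0],[-0.03,-0.017,-0.187,0,0,0,0],[-0.06,-0.034,-0.222,0,0,0,0],[-0.09,-0.051,-0.256,0,0,0,0],[-0.0984,-0.0562,-0.2656,0,0,0,0],[-0.0984,-0.0562,-0.2656,0,0,0,0]]

```text
clock: 2.5
eef_pos: [423.8, 239.9, 18.5]
eef_rot: [-3.141, -0.784, -2.627]
wrist_force: [1.2, -0.6, 1.0]
finger_gap: 94.4
finger_force: 0.0
```

Request:
servo_tool:
  motion:
    - [[0,0,0,0,0,0,0.3],[0,0,0,0,0,0,0.36],[0,0,0,0,0,0,0.45],[0,0,0,0,0,0,0.5],[0,0,0,0,0,0,0.5],[0,0,0,0,0,0,0.5],[0,0,0,0,0,0,0.5]]
  newtons: 25

```text
clock: 3.2
eef_pos: [424.0, 239.8, 17.7]
eef_rot: [3.141, -0.785, -2.627]
wrist_force: [1.8, 0.8, 0.7]
finger_gap: 56.8
finger_force: 25.0
```

```bash
python3 -c "
from h import *;st()
c=manip.camera('side');cv2.imwrite('pics/s1.png',cv2.resize(c['frame'][200:440,220:540,::-1],(640,480)))"
```

```text
t 3.2 tcp [424.  239.8  17.7] y [-0.492  0.87   0.   ] d [-0.615 -0.348 -0.708] G [435.7 246.4  31.1] F [1.8 0.8 0.7] gap 56.8 ff 25.0 q [ 0.46  0.88  1.28 -0.04  1.77 -1.62]
```

View pics/s1.png

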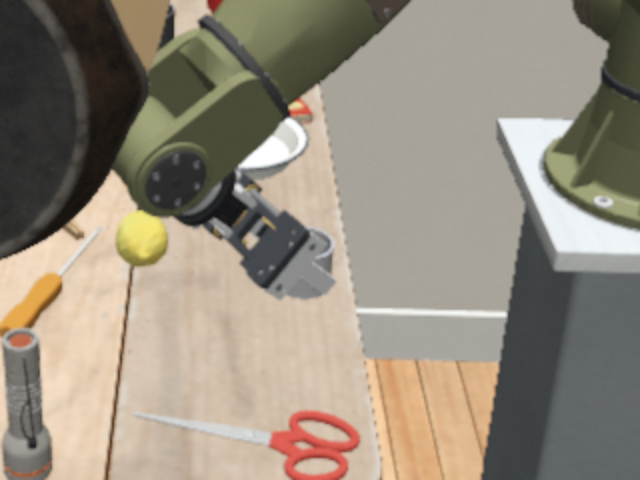

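The fingers hold the cup at a gap of 56.8 mm. In the picture they straddle the cup near (300,265) and the lemon (142,237) is untouched. Next: lift and turn.

Request:
servo_tool:
  motion:
    - [[0,0,0.05,0,0,0,0.5],[0.045,0.0256,0.12,0,0,0,0.5],[0.045,0.0256,0.12,0,0,0,0.5],[0.045,0.0256,0.12,0,0,0,0.5]]

```text
clock: 3.65
eef_pos: [446.5, 252.6, 77.6]
eef_rot: [3.141, -0.784, -2.626]
wrist_force: [-0.2, -0.1, -1.8]
finger_gap: 57.2
finger_force: 25.0
```

Request:
servo_tool:
  motion:
    - [[0.0233,0.0132,-0.0112,0.123,-0.2175,0,0.5],[0.0233,0.0132,-0.0112,0.123,-0.2175,0,0.5],[0.0233,0.0132,-0.0112,0.123,-0.2175,0,0.5],[0.0233,0.0132,-0.0112,0.123,-0.2175,0,0.5],[0.0233,0.0132,-0.0112,0.123,-0.2175,0,0.5],[0.0233,0.0132,-0.0112,0.123,-0.2175,0,0.5],[0.0233,0.0132,-0.0112,0.123,-0.2175,0,0.5]]

```text
clock: 4.35
eef_pos: [456.5, 258.3, 71.4]
eef_rot: [3.141, -0.002, -2.627]
wrist_force: [-0.0, 0.8, -1.4]
finger_gap: 57.2
finger_force: 25.0
```

Request:
servo_tool:
  motion:
    - [[0.0233,0.0132,0.0112,0.123,-0.2175,0,0.5],[0.0233,0.0132,0.0112,0.123,-0.2175,0,0.5],[0.0233,0.0132,0.0112,0.123,-0.2175,0,0.5],[0.0233,0.0132,0.0112,0.123,-0.2175,0,0.5],[0.0233,0.0132,0.0112,0.123,-0.2175,0,0.5],[0.0233,0.0132,0.0112,0.123,-0.2175,0,0.5],[0.0233,0.0132,0.0112,0.123,-0.2175,0,0.5]]

```text
clock: 5.05
eef_pos: [468.1, 275.9, 93.3]
eef_rot: [-3.131, 0.75, -2.628]
wrist_force: [-0.1, -0.4, -2.2]
finger_gap: 57.1
finger_force: 25.0
```

```bash
python3 -c "
from h import *;st()
c,W=cloud('side');np.save('s2',W)
cv2.imwrite('pics/s2.png',cv2.resize(c['frame'][200:440,220:540,::-1],(640,480)))"
```

```text
t 5.05 tcp [468.1 275.9  93.3] y [-0.485  0.874 -0.008] d [ 0.599  0.326 -0.731] G [456.7 269.7 107.2] F [-0.1 -0.4 -2.2] gap 57.1 ff 25.0 q [ 0.45  0.17  2.19  0.91  0.04 -2.53]
```

View pics/s2.png

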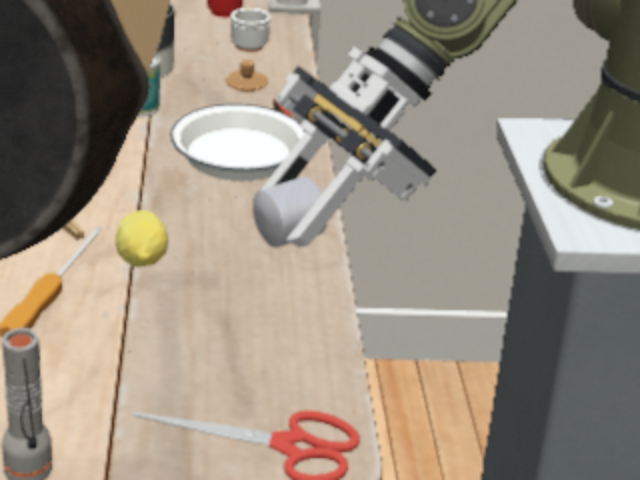

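The cup is in the grip near (285,210), but j5 has run to ~0 there, so 45° outward is too much at this reach. I'll fit the arm geometry to choose a feasible split.

```bash
cat > arm.py <<'E'
import numpy as np
from scipy.optimize import least_squares
D=[([1.048,.3005,1.5215,-0,1.3207],(np.hypot(241.97,493.64),204.9)),([.47,.84,1.01,-.04,2.07],(np.hypot(472.7,268.5),150.5)),([.46,.88,1.28,-.04,1.77],(np.hypot(424,239.8),17.7)),([.45,.17,2.19,.91,.04],(np.hypot(468.1,275.9),93.3))]
def fk(p,q):
    a,h,L1,L2,e,Lt=p;s=q[1]+q[2]
    r=a+L1*np.sin(q[1])+L2*np.sin(s)+e*np.cos(s)+Lt*np.sin(s+q[4])
    return r,h+L1*np.cos(q[1])+L2*np.cos(s)-e*np.sin(s)+Lt*np.cos(s+q[4])
f=least_squares(lambda p:np.r_[np.ravel([np.subtract(fk(p,q),x) for q,x in D]),(p-[50,300,350,350,0,220])*.01],[50,300,350,350,0,220]);p=f.x
def ik(r,z,tilt):# tilt + inward deg, TCP from G
    T=np.radians(tilt);r-=19*np.sin(T);z-=19*np.cos(T)
    s=least_squares(lambda q:np.r_[np.subtract(fk(p,[0,q[0],q[1],0,np.pi+T-q[0]-q[1]]),(r,z))],[.5,1.5])
    return s.x.round(2),round(np.pi+T-s.x.sum(),2),round(s.cost,1)
E
python3 - <<'E'
from arm import *
print(p.round(1),f.cost)
for r in(480,500,540,560,580):
  for z in(31,95):
    print(r,z,[(t,)+ik(r,z,t) for t in(-35,-30,-25,55,60,65)])
E
```

```text
[  1.2 217.1 422.3 445.9  35.5 269.9] 3.988193540408547
480 31 [(-35, array([0.27, 2.27]), np.float64(-0.01), np.float64(0.0)), (-30, array([0.27, 2.22]), np.float64(0.13), np.float64(0.0)), (-25, array([0.27, 2.17]), np.float64(0.26), np.float64(0.0)), (55, array([0.95, 1.25]), np.float64(1.91), np.float64(0.0)), (60, array([1. , 1.2]), np.float64(1.99), np.float64(0.0)), (65, array([1.05, 1.15]), np.float64(2.08), np.float64(0.0))]
480 95 [(-35, array([0.1 , 2.25]), np.float64(0.19), np.float64(0.0)), (-30, array([0.11, 2.2 ]), np.float64(0.31), np.float64(0.0)), (-25, array([0.13, 2.14]), np.float64(0.44), np.float64(0.0)), (55, array([0.85, 1.25]), np.float64(2.0), np.float64(0.0)), (60, array([0.9 , 1.21]), np.float64(2.08), np.float64(0.0)), (65, array([0.95, 1.17]), np.float64(2.16), np.float64(0.0))]
500 31 [(-35, array([0.3 , 2.22]), np.float64(0.01), np.float64(0.0)), (-30, array([0.3 , 2.17]), np.float64(0.14), np.float64(0.0)), (-25, array([0.31, 2.12]), np.float64(0.28), np.float64(0.0)), (55, array([0.99, 1.17]), np.float64(1.95), np.float64(0.0)), (60, array([1.04, 1.1
[... 2078 characters left out ...]
(0.0)), (-30, array([0.43, 1.96]), np.float64(0.22), np.float64(0.0)), (-25, array([0.45, 1.91]), np.float64(0.35), np.float64(0.0)), (55, array([1.17, 0.81]), np.float64(2.13), np.float64(0.0)), (60, array([1.23, 0.74]), np.float64(2.23), np.float64(0.0)), (65, array([1.29, 0.66]), np.float64(2.33), np.float64(0.0))]
580 95 [(-35, array([0.3 , 1.99]), np.float64(0.24), np.float64(0.0)), (-30, array([0.31, 1.94]), np.float64(0.37), np.float64(0.0)), (-25, array([0.33, 1.88]), np.float64(0.5), np.float64(0.0)), (55, array([1.08, 0.81]), np.float64(2.21), np.float64(0.0)), (60, array([1.14, 0.75]), np.float64(2.3), np.float64(0.0)), (65, array([1.2 , 0.69]), np.float64(2.39), np.float64(0.0))]
```

Request:
servo_tool:
  motion:
    - [[-0.0233,-0.0132,0.02,-0.123,0.2175,0,0.5],[-0.0233,-0.0132,0.02,-0.123,0.2175,0,0.5],[-0.0233,-0.0132,0.02,-0.123,0.2175,0,0.5],[-0.0233,-0.0132,0.02,-0.123,0.2175,0,0.5],[-0.0233,-0.0132,0.02,-0.123,0.2175,0,0.5],[-0.0233,-0.0132,0.02,-0.123,0.2175,0,0.5],[-0.0233,-0.0132,0.02,-0.123,0.2175,0,0.5],[-0.0233,-0.0132,0.02,-0.123,0.2175,0,0.5]]

```text
clock: 5.9
eef_pos: [458.1, 268.7, 103.2]
eef_rot: [-3.126, -0.04, -2.63]
wrist_force: [-1.0, -0.7, -1.8]
finger_gap: 57.5
finger_force: 25.0
```

```bash
python3 -c "from h import *;st()"
```

```text
t 5.9 tcp [458.1 268.7 103.2] y [-0.49   0.872 -0.016] d [-0.027 -0.033 -0.999] G [458.6 269.4 122.2] F [-1.  -0.7 -1.8] gap 57.5 ff 25.0 q [ 0.47  0.39  1.65 -0.02  1.14 -1.6 ]
```

```bash
cat >> h.py <<'E'
def goal(G,tilt,phi=.515,yaz=None):
    s=manip.read_state();R0=Ro.from_euler('xyz',s['eef_rot'])
    r=np.array([np.cos(phi),np.sin(phi),0]);t=np.array([-r[1],r[0],0]);T=np.radians(tilt)
    d=-np.sin(T)*r-np.cos(T)*np.array([0,0,1])
    R=Ro.from_matrix(np.stack([np.cross(t,d),t,d],1))
    if yaz is not None: R=Ro.from_euler('z',yaz)*R
    v=(R*R0.inv()).as_rotvec()/np.pi; x=(np.array(G)+19*d-s['eef_pos'])/500
    print('goal',x.round(4).tolist(),v.round(4).tolist())
E
python3 -c "from h import *;goal((460,284,100),45);goal((460,284,32),45)"
```

```text
goal [-0.0195, 0.0173, -0.0333] [-0.1124, 0.2091, -0.001]
goal [-0.0195, 0.0173, -0.1693] [-0.1124, 0.2091, -0.001]
```

Request:
servo_tool:
  motion:
    - [[-0.0195,0.0173,-0.0333,-0.1124,0.2091,-0.001,0.5],[-0.0195,0.0173,-0.0333,-0.1124,0.2091,-0.001,0.5],[-0.0195,0.0173,-0.0333,-0.1124,0.2091,-0.001,0.5],[-0.0195,0.0173,-0.0333,-0.1124,0.2091,-0.001,0.5],[-0.0195,0.0173,-0.0333,-0.1124,0.2091,-0.001,0.5],[-0.0195,0.0173,-0.0333,-0.1124,0.2091,-0.001,0.5],[-0.0195,0.0173,-0.08,-0.1124,0.2091,-0.001,0.5],[-0.0195,0.0173,-0.14,-0.1124,0.2091,-0.001,0.5],[-0.0195,0.0173,-0.1693,-0.1124,0.2091,-0.001,0.5],[-0.0195,0.0173,-0.1693,-0.1124,0.2091,-0.001,0.5]]

```text
clock: 6.9
eef_pos: [446.6, 277.3, 18.8]
eef_rot: [3.137, -0.779, -2.625]
wrist_force: [-0.8, -0.7, -1.3]
finger_gap: 56.7
finger_force: 25.0
```

```bash
python3 -c "from h import *;st()"
```

```text
t 6.9 tcp [446.6 277.3  18.8] y [-0.491  0.871  0.003] d [-0.613 -0.343 -0.712] G [458.2 283.8  32.3] F [-0.8 -0.7 -1.3] gap 56.7 ff 25.0 q [ 0.49  0.95  1.13 -0.01  1.83 -1.59]
```

Lower 1 mm, open, swing to 65° around the cup, and close.

Request:
servo_tool:
  motion:
    - [[0,0,-0.0024,0,0,0,0.5],[0,0,-0.0024,0,0,0,0.3],[0,0,-0.0024,0,0,0,0.15],[0,0,-0.0024,0,0,0,0.1],[-0.0066,-0.0037,0.0084,-0.0547,0.0967,0,0.1],[-0.0066,-0.0037,0.0084,-0.0547,0.0967,0,0.1],[-0.0066,-0.0037,0.0084,-0.0547,0.0967,0,0.1],[-0.0066,-0.0037,0.0084,-0.0547,0.0967,0,0.1],[-0.0066,-0.0037,0.0084,-0.0547,0.0967,0,0.1]]

```text
clock: 7.8
eef_pos: [443.8, 276.3, 24.0]
eef_rot: [3.131, -1.126, -2.62]
wrist_force: [-0.2, 1.3, 0.4]
finger_gap: 84.5
finger_force: 0.0
```

```bash
python3 -c "
from h import *;st();goal((458.5,283.5,31),65)
c,W=cloud('side')
b=np.nanmax
m=(W[...,0]>395)&(W[...,0]<500)&(W[...,1]>220)&(W[...,1]<330)&(W[...,2]>48)&(W[...,2]<70)
q=W[m];print(len(q),q.min(0).round(),q.max(0).round())
cv2.imwrite('pics/s3.png',cv2.resize(c['frame'][200:440,220:540,::-1],(640,480)))"
```

```text
t 7.8 tcp [443.8 276.3  24. ] y [-0.49   0.872  0.005] d [-0.788 -0.44  -0.431] G [458.8 284.6  32.2] F [-0.2  1.3  0.4] gap 84.5 ff 0.0 q [ 0.49  1.17  0.89 -0.02  2.21 -1.59]
goal [-0.0006, -0.0025, -0.002] [-0.0026, 0.0017, 0.001]
301 [429. 244.  48.] [500. 329.  61.]
```

View pics/s3.png

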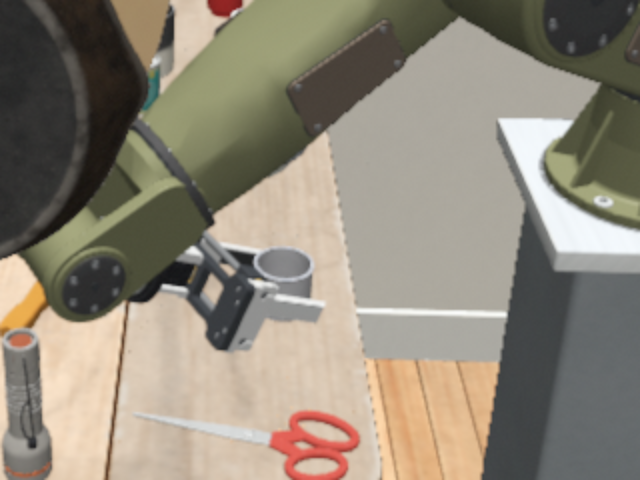

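The cup stands upright between the open fingers, its mouth at (283,262) in the picture. Close, lift and turn 90°.

Request:
servo_tool:
  motion:
    - [[0,0,-0.002,0,0,0,0.3],[0,0,-0.002,0,0,0,0.4],[0,0,-0.002,0,0,0,0.5],[0,0,-0.002,0,0,0,0.5],[0,0,-0.002,0,0,0,0.5],[0,0,-0.002,0,0,0,0.5],[0,0,0.06,0,0,0,0.5],[0,0,0.13,0,0,0,0.5],[0,0,0.13,0,0,0,0.5]]

```text
clock: 8.75
eef_pos: [444.9, 276.9, 92.7]
eef_rot: [3.131, -1.121, -2.621]
wrist_force: [0.3, 0.2, -0.5]
finger_gap: 57.0
finger_force: 25.0
```

Request:
servo_tool:
  motion:
    - [[0.0186,0.0105,-0.0196,0.123,-0.2175,0,0.5],[0.0186,0.0105,-0.0196,0.123,-0.2175,0,0.5],[0.0186,0.0105,-0.0196,0.123,-0.2175,0,0.5],[0.0186,0.0105,-0.0196,0.123,-0.2175,0,0.5],[0.0186,0.0105,-0.0196,0.123,-0.2175,0,0.5],[0.0186,0.0105,-0.0196,0.123,-0.2175,0,0.5],[0.0186,0.0105,-0.0196,0.123,-0.2175,0,0.5]]

```text
clock: 9.45
eef_pos: [452.5, 281.2, 79.5]
eef_rot: [3.136, -0.342, -2.624]
wrist_force: [0.3, -0.8, -1.6]
finger_gap: 57.0
finger_force: 25.0
```

Request:
servo_tool:
  motion:
    - [[0.0252,0.0143,0.0013,0.123,-0.2175,0,0.5],[0.0252,0.0143,0.0013,0.123,-0.2175,0,0.5],[0.0252,0.0143,0.0013,0.123,-0.2175,0,0.5],[0.0252,0.0143,0.0013,0.123,-0.2175,0,0.5],[0.0252,0.0143,0.0013,0.123,-0.2175,0,0.5],[0.0252,0.0143,0.0013,0.123,-0.2175,0,0.5],[0.0252,0.0143,0.0013,0.123,-0.2175,0,0.5]]

```text
clock: 10.15
eef_pos: [464.8, 288.2, 78.5]
eef_rot: [3.138, 0.439, -2.624]
wrist_force: [-0.4, -0.9, -0.6]
finger_gap: 57.0
finger_force: 25.0
```

```bash
python3 -c "from h import *;st();goal((461,284,30),-25)"
```

```text
t 10.15 tcp [464.8 288.2  78.5] y [-0.496  0.868  0.003] d [ 0.368  0.213 -0.905] G [457.8 284.1  95.7] F [-0.4 -0.9 -0.6] gap 57.0 ff 25.0 q [ 0.48  0.25  1.99  0.05  0.47 -1.65]
goal [0.0064, -0.0005, -0.1315] [-0.0013, 0.0002, -0.0014]
```

Request:
servo_tool:
  motion:
    - [[0,0,-0.07,0,0,0,0.5],[0,0,-0.11,0,0,0,0.5],[0,0,-0.12,0,0,0,0.5],[0,0,-0.126,0,0,0,0.5],[0,0,-0.13,0,0,0,0.5],[0,0,-0.13,0,0,0,0.5]]

```text
clock: 10.75
eef_pos: [466.0, 288.8, 15.3]
eef_rot: [3.138, 0.443, -2.624]
wrist_force: [0.5, 0.3, -0.4]
finger_gap: 57.0
finger_force: 25.0
```

```bash
python3 -c "from h import *;st()"
```

```text
t 10.75 tcp [466.  288.8  15.3] y [-0.496  0.868  0.003] d [ 0.37   0.215 -0.904] G [458.9 284.8  32.5] F [ 0.5  0.3 -0.4] gap 57.0 ff 25.0 q [ 0.48  0.38  2.02  0.07  0.31 -1.67]
```

Request:
servo_tool:
  motion:
    - [[0,0,-0.003,0,0,0,0.5],[0,0,-0.005,0,0,0,0.5],[0,0,-0.005,0,0,0,0.38],[0,0,-0.005,0,0,0,0.34],[0,0,-0.005,0,0,0,0.3],[0,0,-0.005,0,0,0,0.2],[0,0,-0.005,0,0,0,0.1],[0,0,-0.005,0,0,0,0.1]]

```text
clock: 11.55
eef_pos: [465.6, 288.6, 12.3]
eef_rot: [3.138, 0.442, -2.624]
wrist_force: [-0.1, -0.3, -0.7]
finger_gap: 84.1
finger_force: 0.0
```

```bash
python3 -c "from h import *;st()
c,W=cloud('side')
cv2.imwrite('pics/s4.png',cv2.resize(c['frame'][200:440,220:540,::-1],(640,480)))"
```

```text
t 11.55 tcp [465.6 288.6  12.3] y [-0.496  0.868  0.003] d [ 0.37   0.215 -0.904] G [458.5 284.5  29.4] F [-0.1 -0.3 -0.7] gap 84.1 ff 0.0 q [ 0.48  0.38  2.02  0.07  0.3  -1.67]
```

View pics/s4.png

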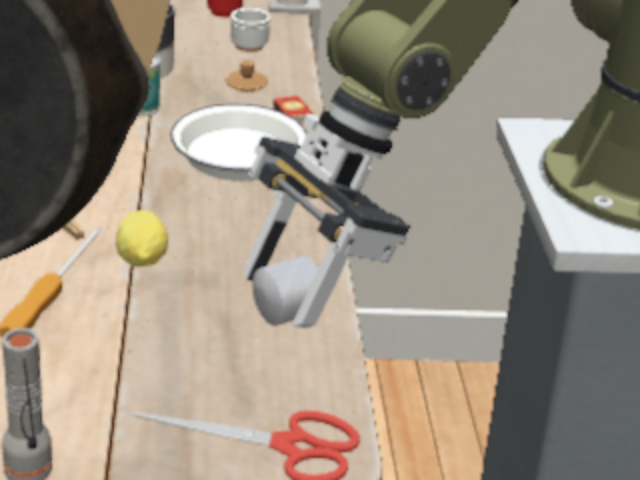

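The cup lies on its side between the open fingers with its base at (285,290), and the lemon at (142,237) hasn't moved. Swing back around it and re-grip.

Request:
servo_tool:
  motion:
    - [[-0.0252,-0.0143,0.001,-0.123,0.2175,0,0.1],[-0.0252,-0.0143,0.001,-0.123,0.2175,0,0.1],[-0.0252,-0.0143,0.001,-0.123,0.2175,0,0.1],[-0.0252,-0.0143,0.001,-0.123,0.2175,0,0.1],[-0.0252,-0.0143,0.001,-0.123,0.2175,0,0.1],[-0.0252,-0.0143,0.001,-0.123,0.2175,0,0.1]]

```text
clock: 12.2
eef_pos: [453.6, 281.7, 12.1]
eef_rot: [3.136, -0.349, -2.624]
wrist_force: [-0.5, -0.5, -0.8]
finger_gap: 84.5
finger_force: 0.0
```

Request:
servo_tool:
  motion:
    - [[-0.0186,-0.0105,0.0196,-0.123,0.2175,0,0.1],[-0.0186,-0.0105,0.0196,-0.123,0.2175,0,0.1],[-0.0186,-0.0105,0.0196,-0.123,0.2175,0,0.1],[-0.0186,-0.0105,0.0196,-0.123,0.2175,0,0.1],[-0.0186,-0.0105,0.0196,-0.123,0.2175,0,0.1],[-0.0186,-0.0105,0.0196,-0.123,0.2175,0,0.1],[-0.0186,-0.0105,0.0196,-0.123,0.2175,0,0.1]]

```text
clock: 12.9
eef_pos: [443.1, 275.9, 20.4]
eef_rot: [3.131, -1.132, -2.62]
wrist_force: [0.9, 0.2, -0.7]
finger_gap: 84.7
finger_force: 0.0
```

```bash
python3 -c "
from h import *;st();goal((458.5,284.5,30),65)
c,W=cloud('top')
m=(W[...,0]>395)&(W[...,0]<480)&(W[...,1]>230)&(W[...,1]<310)&(W[...,2]>35)&(W[...,2]<75)
q=W[m];print(len(q),q.min(0).round(),q.max(0).round())
cv2.imwrite('pics/t4.png',cv2.resize(c['frame'][230:330,110:250,::-1],(560,400)))"
```

```text
t 12.9 tcp [443.1 275.9  20.4] y [-0.49   0.872  0.005] d [-0.79  -0.442 -0.425] G [458.1 284.2  28.4] F [ 0.9  0.2 -0.7] gap 84.7 ff 0.0 q [ 0.49  1.18  0.89 -0.02  2.21 -1.59]
goal [0.0009, 0.0003, 0.0032] [-0.0017, -0.0, 0.0011]Traceback (most recent call last):
  File "<string>", line 5, in <module>
    q=W[m];print(len(q),q.min(0).round(),q.max(0).round())
                        ~~~~~^^^
    return umr_minimum(a, axis, None, out, keepdims, initial, where)
ValueError: zero-size array to reduction operation minimum which has no identity
```

The arm hides the cup in the top view, so the gap reading will have to confirm the grip. Close, then lift and turn as before.

Request:
servo_tool:
  motion:
    - [[0,0,0.002,0,0,0,0.3],[0,0,0.002,0,0,0,0.4],[0,0,0.002,0,0,0,0.5],[0,0,0.002,0,0,0,0.5],[0,0,0.002,0,0,0,0.5],[0,0,0.002,0,0,0,0.5],[0,0,0.06,0,0,0,0.5],[0,0,0.15,0,0,0,0.5],[0,0,0.2,0,0,0,0.5],[0,0,0.2,0,0,0,0.5]]

```text
clock: 13.95
eef_pos: [444.6, 276.6, 125.6]
eef_rot: [3.132, -1.122, -2.621]
wrist_force: [0.2, -0.0, -0.8]
finger_gap: 57.4
finger_force: 25.0
```

Request:
servo_tool:
  motion:
    - [[0.0186,0.0105,-0.0196,0.123,-0.2175,0,0.5],[0.0186,0.0105,-0.0196,0.123,-0.2175,0,0.5],[0.0186,0.0105,-0.0196,0.123,-0.2175,0,0.5],[0.0186,0.0105,-0.0196,0.123,-0.2175,0,0.5],[0.0186,0.0105,-0.0196,0.123,-0.2175,0,0.5],[0.0186,0.0105,-0.0196,0.123,-0.2175,0,0.5],[0.0186,0.0105,-0.0196,0.123,-0.2175,0,0.5]]

```text
clock: 14.65
eef_pos: [452.4, 281.1, 112.5]
eef_rot: [3.136, -0.343, -2.624]
wrist_force: [-0.2, -0.3, -0.3]
finger_gap: 57.2
finger_force: 25.0
```

```bash
python3 -c "
from h import *;st();goal((495,-31,140),0,-.062);goal((495,-31,140),-25,-.062)
c,W=cloud('side')
cv2.imwrite('pics/s5.png',cv2.resize(c['frame'][160:400,220:540,::-1],(640,480)))"
```

```text
t 14.65 tcp [452.4 281.1 112.5] y [-0.493  0.87   0.005] d [-0.295 -0.161 -0.942] G [458.  284.2 130.4] F [-0.2 -0.3 -0.3] gap 57.2 ff 25.0 q [ 0.49  0.56  1.41 -0.    1.51 -1.6 ]
goal [0.0853, -0.6242, 0.017] [0.0232, -0.1082, -0.1824]
goal [0.1013, -0.6252, 0.0206] [0.055, -0.2453, -0.1751]
```

View pics/s5.png

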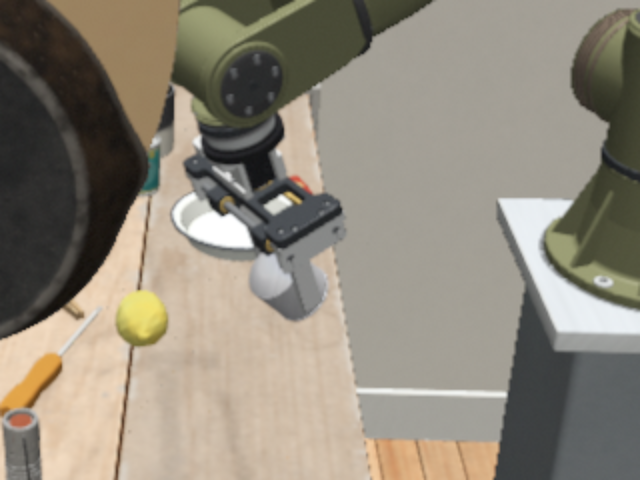

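The cup is in the grip at (288,285), base up, mid-turn. Carry it over the dish.

Request:
servo_tool:
  motion:
    - [[0.0853,-0.3,0.017,0.0232,-0.1082,-0.1824,0.5],[0.0853,-0.6242,0.017,0.0232,-0.1082,-0.1824,0.5],[0.0853,-0.6242,0.017,0.0232,-0.1082,-0.1824,0.5],[0.0853,-0.6242,0.017,0.0232,-0.1082,-0.1824,0.5],[0.0853,-0.6242,0.017,0.0232,-0.1082,-0.1824,0.5],[0.0853,-0.6242,0.017,0.0232,-0.1082,-0.1824,0.5],[0.0853,-0.6242,0.017,0.0232,-0.1082,-0.1824,0.5],[0.0853,-0.6242,0.017,0.0232,-0.1082,-0.1824,0.5],[0.0853,-0.6242,0.017,0.0232,-0.1082,-0.1824,0.5],[0.0853,-0.6242,0.017,0.0232,-0.1082,-0.1824,0.5]]

```text
clock: 15.7
eef_pos: [495.5, -29.6, 120.6]
eef_rot: [3.141, -0.002, 3.081]
wrist_force: [0.9, 0.7, -0.8]
finger_gap: 57.3
finger_force: 25.0
```

```bash
python3 -c "
from h import *;st();goal((497,-31,100),-25,-.062)"
```

```text
t 15.7 tcp [495.5 -29.6 120.6] y [0.061 0.998 0.   ] d [-0.002  0.    -1.   ] G [495.6 -29.6 139.6] F [ 0.9  0.7 -0.8] gap 57.3 ff 25.0 q [-0.13  0.27  1.77 -0.    1.1  -1.64]
goal [0.019, -0.0037, -0.0757] [-0.0086, -0.1392, -0.0004]
```

Request:
servo_tool:
  motion:
    - [[0.019,-0.0037,-0.0757,-0.0086,-0.1392,-0.0004,0.5],[0.019,-0.0037,-0.0757,-0.0086,-0.1392,-0.0004,0.5],[0.019,-0.0037,-0.0757,-0.0086,-0.1392,-0.0004,0.5],[0.019,-0.0037,-0.0757,-0.0086,-0.1392,-0.0004,0.5],[0.019,-0.0037,-0.0757,-0.0086,-0.1392,-0.0004,0.5],[0.019,-0.0037,-0.0757,-0.0086,-0.1392,-0.0004,0.5]]

```text
clock: 16.3
eef_pos: [506.0, -32.1, 84.0]
eef_rot: [3.141, 0.437, 3.079]
wrist_force: [0.9, -0.1, -1.1]
finger_gap: 56.9
finger_force: 25.0
```

```bash
python3 -c "
from h import *;st();goal((497,-31,31),-25,-.062)
c,W=cloud('side');np.save('s6',W)
m=(abs(W[...,0]-497)<35)&(abs(W[...,1]+31)<36)&(W[...,2]>45)&(W[...,2]<150)
q=W[m];print(len(q),q.min(0).round(),q.max(0).round())
v,u=np.where(m);cv2.imwrite('pics/s6.png',cv2.resize(c['frame'][v.min()-50:v.max()+60,u.min()-80:u.max()+80,::-1],None,fx=3,fy=3));print(v.min(),u.min(),u.max())"
```

```text
t 16.3 tcp [506.  -32.1  84. ] y [0.062 0.998 0.   ] d [ 0.422 -0.026 -0.906] G [498.  -31.6 101.3] F [ 0.9 -0.1 -1.1] gap 56.9 ff 25.0 q [-0.16  0.16  2.09  0.09  0.46 -1.74]
goal [-0.0021, 0.0012, -0.1405] [-0.0001, 0.0001, 0.0001]
472 [471. -65.  73.] [529.   5. 148.]
223 327 351
```

View pics/s6.png

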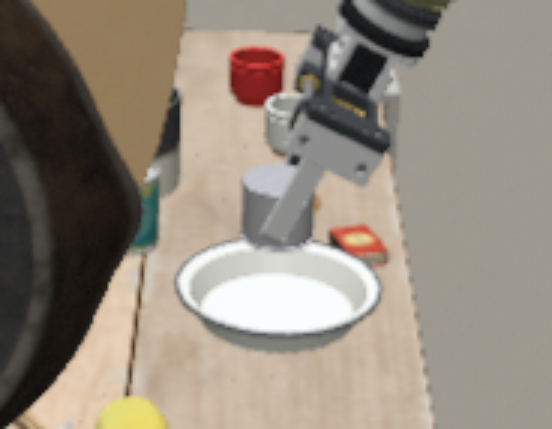

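The cup hangs mouth-down and upright above the dish at (278,205). Its mouth is at z≈73, about 28 mm below the grip point. Lower it slowly.

Request:
servo_tool:
  motion:
    - [[0,0,-0.07,0,0,0,0.5],[0,0,-0.11,0,0,0,0.5],[0,0,-0.12,0,0,0,0.5],[0,0,-0.126,0,0,0,0.5],[0,0,-0.13,0,0,0,0.5],[0,0,-0.132,0,0,0,0.5],[0,0,-0.134,0,0,0,0.5],[0,0,-0.136,0,0,0,0.5],[0,0,-0.136,0,0,0,0.5]]

```text
clock: 17.25
eef_pos: [505.2, -32.5, 15.5]
eef_rot: [3.141, 0.438, 3.078]
wrist_force: [-0.2, -0.5, -1.4]
finger_gap: 57.0
finger_force: 25.0
```

```bash
python3 -c "
from h import *;st()"
```

```text
t 17.25 tcp [505.2 -32.5  15.5] y [0.063 0.998 0.   ] d [ 0.424 -0.027 -0.906] G [497.1 -32.   32.8] F [-0.2 -0.5 -1.4] gap 57.0 ff 25.0 q [-0.16  0.31  2.12  0.15  0.28 -1.8 ]
```

Not touching yet (Fz is -1.4, the cup's weight). Feel for contact in 1 mm steps.

Request:
servo_tool:
  motion:
    - [[0,0,-0.002,0,0,0,0.5],[0,0,-0.004,0,0,0,0.5],[0,0,-0.004,0,0,0,0.5]]

```text
clock: 17.55
eef_pos: [505.3, -32.6, 13.7]
eef_rot: [3.141, 0.439, 3.078]
wrist_force: [-2.7, -0.1, 4.6]
finger_gap: 57.2
finger_force: 25.0
```

Request:
servo_tool:
  motion:
    - [[0,0,-0.002,0,0,0,0.5],[0,0,-0.003,0,0,0,0.5],[0,0,-0.003,0,0,0,0.5]]

```text
clock: 17.85
eef_pos: [505.7, -32.7, 13.3]
eef_rot: [3.141, 0.441, 3.078]
wrist_force: [-15.6, -0.6, 26.7]
finger_gap: 57.2
finger_force: 25.0
```

Request:
servo_tool:
  motion:
    - [[0,0,0.003,0,0,0,0.5],[0,0,0.003,0,0,0,0.38],[0,0,0.003,0,0,0,0.33],[0,0,0.003,0,0,0,0.25],[0,0,0.003,0,0,0,0.2],[0,0,0.003,0,0,0,0.2],[0,0,0.003,0,0,0,0.2]]

```text
clock: 18.55
eef_pos: [505.1, -32.5, 13.4]
eef_rot: [3.141, 0.438, 3.078]
wrist_force: [0.2, 0.3, 0.3]
finger_gap: 75.3
finger_force: 0.0
```

Request:
servo_tool:
  motion:
    - [[-0.01,0.001,0.021,0,0,0,0.2],[-0.03,0.002,0.064,0,0,0,0.2],[-0.07,0.004,0.15,0,0,0,0.2],[-0.127,0.008,0.272,0,0,0,0.2],[-0.127,0.008,0.272,0,0,0,0.2],[-0.127,0.008,0.272,0,0,0,0]]

```text
clock: 19.15
eef_pos: [442.1, -28.6, 152.1]
eef_rot: [-3.141, 0.443, 3.079]
wrist_force: [0.2, 0.8, -0.9]
finger_gap: 79.9
finger_force: 0.0
```

```bash
python3 -c "
from h import *;st();goal((477,-370,180),0,-.66,1.57+.66)
goal((477,-370,180),0,-.66,.66-1.57)
for n in('side','top'):
  c,W=cloud(n);np.save(n+'7',W);np.save(n+'7f',c['frame'])
  for z0,z1 in((46,56),(57,72)):
    m=(abs(W[...,0]-497)<45)&(abs(W[...,1]+31)<45)&(W[...,2]>z0)&(W[...,2]<z1)
    q=W[m]
    if len(q): print(n,z0,len(q),q.min(0).round(1),q.max(0).round(1),cv2.minEnclosingCircle(q[:,:2].astype(np.float32)))
"
```

```text
t 19.15 tcp [442.1 -28.6 152.1] y [ 0.063  0.998 -0.   ] d [ 0.428 -0.027 -0.903] G [434.  -28.1 169.3] F [ 0.2  0.8 -0.9] gap 79.9 ff 0.0 q [-0.18 -0.12  2.18  0.08  0.64 -1.74]
goal [0.0698, -0.6827, 0.0178] [-0.1079, 0.1152, 0.5105]
goal [0.0698, -0.6827, 0.0178] [0.1132, 0.1062, -0.4711]
side 46 117 [471.3 -55.3  46.1] [5.278e+02 5.000e-01 5.600e+01] ((499.00628662109375, -28.038448333740234), 30.026042938232422)
side 57 131 [474.3 -49.5  57. ] [525.4  -3.1  63.9] ((499.60552978515625, -28.392574310302734), 26.130767822265625)
top 46 86 [474.6 -59.8  46.1] [528.   -4.   55.9] ((499.8453369140625, -32.1361198425293), 29.882478713989258)
top 57 245 [473.8 -57.8  57. ] [524.5  -3.8  69.4] ((499.2115783691406, -30.275819778442383), 27.913137435913086)
```

Cup centre is at about (499,-31), top at z≈62, standing in the middle of the dish. Next, the pot.

Request:
servo_tool:
  motion:
    - [[0.03,-0.1,0.03,0.1132,0.1062,-0.4711,0],[0.0698,-0.6827,0.03,0.1132,0.1062,-0.4711,0],[0.0698,-0.6827,0.03,0.1132,0.1062,-0.4711,0],[0.0698,-0.6827,0.03,0.1132,0.1062,-0.4711,0],[0.0698,-0.6827,0.03,0.1132,0.1062,-0.4711,0],[0.0698,-0.6827,0.03,0.1132,0.1062,-0.4711,0],[0.0698,-0.6827,0.03,0.1132,0.1062,-0.4711,0],[0.0698,-0.6827,0.03,0.1132,0.1062,-0.4711,0],[0.0698,-0.6827,0.03,0.1132,0.1062,-0.4711,0],[0.0698,-0.6827,0.03,0.1132,0.1062,-0.4711,0]]

```text
clock: 20.25
eef_pos: [476.4, -369.9, 161.3]
eef_rot: [3.133, 0.004, 1.621]
wrist_force: [-0.0, -0.1, -0.4]
finger_gap: 94.1
finger_force: 0.0
```

```bash
python3 -c "
from h import *;st();goal((477,-369.5,180),0,-.66,.66-1.57);goal((477,-369.5,35),0,-.66,.66-1.57)"
```

```text
t 20.25 tcp [ 476.4 -369.9  161.3] y [0.999 0.05  0.009] d [ 0.009 -0.004 -1.   ] G [ 476.2 -369.8  180.3] F [-0.  -0.1 -0.4] gap 94.1 ff 0.0 q [-0.72  0.45  1.42  0.    1.26 -0.77]
goal [0.0012, 0.0008, -0.0007] [0.0013, 0.0028, -0.0156]
goal [0.0012, 0.0008, -0.2907] [0.0013, 0.0028, -0.0156]
```

Request:
servo_tool:
  motion:
    - [[0.0012,0.0008,-0.05,0.0013,0.0028,-0.0156,0],[0.0012,0.0008,-0.12,0.0013,0.0028,-0.0156,0],[0.0012,0.0008,-0.2,0.0013,0.0028,-0.0156,0],[0.0012,0.0008,-0.26,0.0013,0.0028,-0.0156,0],[0.0012,0.0008,-0.29,0.0013,0.0028,-0.0156,0],[0.0012,0.0008,-0.29,0.0013,0.0028,-0.0156,0],[0.0012,0.0008,-0.29,0.0013,0.0028,-0.0156,0]]

```text
clock: 20.95
eef_pos: [477.5, -369.7, 19.7]
eef_rot: [3.137, 0.004, 1.578]
wrist_force: [0.1, 0.2, -0.1]
finger_gap: 94.1
finger_force: 0.0
```

Request:
servo_tool:
  motion:
    - [[0,0,0,0,0,0,0.25],[0,0,0,0,0,0,0.32],[0,0,0,0,0,0,0.36],[0,0,0,0,0,0,0.4],[0,0,0,0,0,0,0.5],[0,0,0,0,0,0,0.5],[0,0,0,0,0,0,0.5]]
  newtons: 25

```text
clock: 21.65
eef_pos: [477.3, -369.6, 19.7]
eef_rot: [3.137, 0.004, 1.578]
wrist_force: [0.1, 2.0, 4.1]
finger_gap: 58.4
finger_force: 25.0
```

Request:
servo_tool:
  motion:
    - [[0,0,0.02,0,0,0,0.5],[0,0,0.08,0,0,0,0.5],[0,0,0.16,0,0,0,0.5],[0,0,0.2,0,0,0,0.5],[0,0,0.2,0,0,0,0.5]]

```text
clock: 22.15
eef_pos: [478.0, -370.2, 122.7]
eef_rot: [3.134, 0.007, 1.578]
wrist_force: [0.6, -0.9, -1.9]
finger_gap: 58.3
finger_force: 25.0
```

```bash
python3 -c "
from h import *;st();goal((499,-31.5,190),0,-.66,.66-1.57)
for n in('top','side'):
  c,W=cloud(n)
  m=(abs(W[...,0]-477)<29)&(abs(W[...,1]+370)<33)&(W[...,2]>70)&(W[...,2]<155)
  q=W[m];print(len(q),np.percentile(q,[1,50,99],axis=0).round(1),q[:,2].min())
  np.save(n+'8',q)"
```

```text
t 22.15 tcp [ 478.  -370.2  122.7] y [1.    0.007 0.008] d [ 0.008 -0.007 -1.   ] G [ 477.8 -370.1  141.7] F [ 0.6 -0.9 -1.9] gap 58.3 ff 25.0 q [-0.72  0.49  1.46 -0.    1.18 -0.73]
goal [0.0421, 0.6775, 0.0967] [0.0023, 0.0025, -0.002]Traceback (most recent call last):
  File "<string>", line 6, in <module>
    q=W[m];print(len(q),np.percentile(q,[1,50,99],axis=0).round(1),q[:,2].min())
                        ~~~~~~~~~~~~~^^^^^^^^^^^^^^^^^^^^
    return _quantile_unchecked(
        a, q, axis, out, overwrite_input, method, keepdims, weights)
    return _ureduce(a,
                    func=_quantile_ureduce_func,
    ...<5 lines>...
                    overwrite_input=overwrite_input,
                    method=method)
    r = func(a, **kwargs)
    result = _quantile(arr,
                       quantiles=q,
    ...<2 lines>...
                       out=out,
                       weights=wgt)
    slices_having_nans = np.isnan(arr[-1, ...])
                                  ~~~^^^^^^^^^
IndexError: index -1 is out of bounds for axis 0 with size 0
```

Request:
servo_tool:
  motion:
    - [[0.005,0.04,0.05,0.0023,0.0025,-0.002,0.5],[0.01,0.12,0.0967,0.0023,0.0025,-0.002,0.5],[0.02,0.2,0.0967,0.0023,0.0025,-0.002,0.5],[0.03,0.29,0.0967,0.0023,0.0025,-0.002,0.5],[0.035,0.38,0.0967,0.0023,0.0025,-0.002,0.5],[0.04,0.47,0.0967,0.0023,0.0025,-0.002,0.5],[0.0421,0.56,0.0967,0.0023,0.0025,-0.002,0.5],[0.0421,0.63,0.0967,0.0023,0.0025,-0.002,0.5],[0.0421,0.6775,0.0967,0.0023,0.0025,-0.002,0.5],[0.0421,0.6775,0.0967,0.0023,0.0025,-0.002,0.5]]

```text
clock: 23.2
eef_pos: [497.3, -28.3, 166.0]
eef_rot: [-3.135, -0.004, 1.574]
wrist_force: [0.4, 0.1, -2.6]
finger_gap: 58.6
finger_force: 25.0
```

```bash
python3 -c "
from h import *;st();goal((499.2,-31.5,120),0,-.66,.66-1.57)
for n in('top','side'):
  c,W=cloud(n)
  for z0,z1 in((45,70),(115,190)):
    m=(abs(W[...,0]-499)<29)&(abs(W[...,1]+31)<33)&(W[...,2]>z0)&(W[...,2]<z1)
    q=W[m];print(n,z0,len(q),q.min(0).round(1) if len(q) else 0,q.max(0).round(1) if len(q) else 0)
"
```

```text
t 23.2 tcp [497.3 -28.3 166. ] y [ 1.     0.004 -0.007] d [-0.007  0.004 -1.   ] G [497.4 -28.4 185. ] F [ 0.4  0.1 -2.6] gap 58.6 ff 25.0 q [-0.13  0.23  1.71  0.    1.21 -0.14]
goal [0.0038, -0.0064, -0.1301] [-0.0013, -0.0021, -0.0009]
top 45 0 0 0
top 115 0 0 0
side 45 279 [471.3 -52.4  45. ] [5.278e+02 3.000e-01 6.480e+01]
side 115 442 [470.  -62.5 145.4] [526.6   1.1 189.9]
```

```bash
python3 -c "
from h import *;from scipy.optimize import least_squares
st();c,W=cloud('side')
for z0,z1,cx in((40,53,499),(164,190,498),(25,45,499)):
    m=(abs(W[...,0]-cx)<26)&(abs(W[...,1]+15)<25)&(W[...,2]>z0)&(W[...,2]<z1)
    q=W[m][:,:2]
    f=least_squares(lambda p:np.hypot(*(q-p).T)-29,[499,-30],loss='soft_l1');print(z0,len(q),f.x.round(1),f.cost)
"
```

```text
t 23.3 tcp [497.6 -30.7 166.5] y [ 1.     0.002 -0.006] d [-0.006  0.003 -1.   ] G [497.8 -30.8 185.5] F [ 0.1  0.3 -1.7] gap 58.0 ff 25.0 q [-0.14  0.23  1.71  0.    1.21 -0.14]
40 95 [498.5 -32.8] 102.10682942517667
164 236 [497.2 -32.8] 325.4111449066079
25 153 [498.5 -33.2] 170.9809005966023
```

Request:
servo_tool:
  motion:
    - [[0.001,-0.001,-0.03,0,0,0,0.5],[0.001,-0.001,-0.08,0,0,0,0.5],[0.001,-0.001,-0.12,0,0,0,0.5],[0.001,-0.001,-0.15,0,0,0,0.5],[0.001,-0.001,-0.16,0,0,0,0.5],[0.001,-0.001,-0.16,0,0,0,0.5],[0.001,-0.001,-0.16,0,0,0,0.5]]

```text
clock: 24.05
eef_pos: [498.9, -31.7, 88.3]
eef_rot: [-3.138, -0.003, 1.571]
wrist_force: [0.6, 0.2, -2.2]
finger_gap: 58.6
finger_force: 25.0
```

```bash
python3 -c "
from h import *;from scipy.optimize import least_squares
c,W=cloud('side');st();goal((499,-31,104),0,-.66,.66-1.57)
for z0,z1,cx in((40,53,499),(83,110,498)):
    m=(abs(W[...,0]-cx)<26)&(abs(W[...,1]+15)<25)&(W[...,2]>z0)&(W[...,2]<z1)
    q=W[m][:,:2]
    f=least_squares(lambda p:np.hypot(*(q-p).T)-29,[499,-30],loss='soft_l1');print(z0,len(q),f.x.round(1),f.cost)
"
```

```text
t 24.1 tcp [499.  -31.6  88.5] y [ 1.     0.    -0.003] d [-0.003  0.003 -1.   ] G [499.1 -31.6 107.5] F [ 0.9 -0.3 -2.6] gap 58.4 ff 25.0 q [-0.14  0.33  1.78  0.    1.04 -0.14]
goal [-0.0001, 0.0011, -0.007] [-0.001, -0.0008, 0.0002]
40 104 [498.7 -33. ] 125.65417493872384
83 212 [498.6 -33.6] 264.62751922164165
```

Aligned to within 1 mm. Go down and feel for contact.

Request:
servo_tool:
  motion:
    - [[0,0.001,-0.006,0,0,0,0.5],[0,0.001,-0.01,0,0,0,0.5],[0,0.001,-0.012,0,0,0,0.5],[0,0.001,-0.012,0,0,0,0.5]]

```text
clock: 24.5
eef_pos: [498.8, -30.7, 81.9]
eef_rot: [-3.138, -0.003, 1.572]
wrist_force: [-2.4, 0.1, 1.0]
finger_gap: 58.2
finger_force: 25.0
```

Request:
servo_tool:
  motion:
    - [[0,0,-0.002,0,0,0,0.5],[0,0,-0.003,0,0,0,0.5],[0,0,-0.003,0,0,0,0.5]]

```text
clock: 24.8
eef_pos: [499.1, -30.7, 81.7]
eef_rot: [-3.139, -0.003, 1.572]
wrist_force: [-5.9, 1.7, 16.5]
finger_gap: 58.5
finger_force: 25.0
```

Request:
servo_tool:
  motion:
    - [[0,0,0.003,0,0,0,0.5],[0,0,0.003,0,0,0,0.5],[0,0,0.003,0,0,0,0.37],[0,0,0.003,0,0,0,0.34],[0,0,0.003,0,0,0,0.3],[0,0,0.003,0,0,0,0.2],[0,0,0.003,0,0,0,0.1],[0,0,0.003,0,0,0,0],[0,0,0.003,0,0,0,0]]

```text
clock: 25.7
eef_pos: [498.7, -30.7, 81.8]
eef_rot: [-3.138, -0.003, 1.571]
wrist_force: [-0.4, 0.5, 0.1]
finger_gap: 92.3
finger_force: 0.0
```

Request:
servo_tool:
  motion:
    - [[0,0,0.02,0,0,0,0],[0,0,0.06,0,0,0,0],[0,0,0.12,0,0,0,0],[0,0,0.2,0,0,0,0],[0,-0.1,0.2,0,0,0,0],[0,-0.2,0.2,0,0,0,0],[0,-0.3,0.2,0,0,0,0],[0,-0.3,0.2,0,0,0,0]]

```text
clock: 26.5
eef_pos: [498.1, -185.3, 182.4]
eef_rot: [-3.138, -0.002, 1.567]
wrist_force: [-0.0, 0.8, -0.2]
finger_gap: 93.8
finger_force: 0.0
```

```bash
python3 -c "
from h import *;from scipy.optimize import least_squares
c,W=cloud('side');st()
cv2.imwrite('pics/s9.png',cv2.resize(c['frame'][180:320,250:430,::-1],None,fx=3,fy=3))
for z0,z1,cx in((40,53,499),(78,108,498)):
    m=(abs(W[...,0]-cx)<26)&(abs(W[...,1]+15)<25)&(W[...,2]>z0)&(W[...,2]<z1)
    q=W[m][:,:2]
    f=least_squares(lambda p:np.hypot(*(q-p).T)-29,[499,-30],loss='soft_l1');print(z0,len(q),f.x.round(1),f.cost)
c,W=cloud('top')
def rim(W,x,y,z0,z1,R):
    m=(abs(W[...,0]-x)<R)&(abs(W[...,1]-y)<R)&(W[...,2]>z0)&(W[...,2]<z1);q=W[m]
    A=np.c_[q[:,:2],np.ones(len(q))];print(len(q),cv2.minEnclosingCircle(q[:,:2].astype(np.float32)),q[:,2].max(),'plane',np.linalg.lstsq(A,q[:,2],rcond=None)[0].round(3))
rim(W,499,-31,104,120,36);rim(W,484,-232,25,45,16);rim(W,484,-232,7,15,40)
"
```

```text
t 26.55 tcp [ 498.3 -182.9  182.2] y [ 1.    -0.003 -0.004] d [-0.004  0.003 -1.   ] G [ 498.4 -183.   201.2] F [0.1 0.2 0.4] gap 94.0 ff 0.0 q [-0.42  0.28  1.6   0.    1.26 -0.42]
40 94 [499.3 -32.7] 108.95984023178602
78 246 [498.1 -32.2] 315.8544248386645
102 ((498.8323974609375, -30.70693016052246), 30.075876235961914) 118.09102885893685 plane [-1.40000e-02  1.00000e-03  1.18203e+02]
15 ((478.83984375, -236.27447509765625), 6.637418746948242) 39.85341358766118 plane [ 1.21900e+00  1.82000e-01 -5.07222e+02]
111 ((485.8791198730469, -249.4242401123047), 34.512840270996094) 14.670165545929194 plane [ 0.017  0.034 10.781]
```

View pics/s9.png

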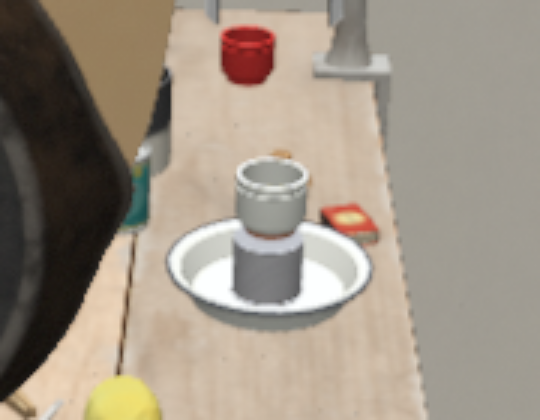

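The pot at (271,197) stands level on the cup in the dish. Now refine the lid position from the first images.

```bash
python3 -c "
import numpy as np,cv2
W=np.load('top.npy')
for z0,z1,R in((25,45,16),(9,20,36),(8,45,36)):
    m=(abs(W[...,0]-484)<R)&(abs(W[...,1]+232)<R)&(W[...,2]>z0)&(W[...,2]<z1);q=W[m];v,u=np.where(m)
    print(len(q),np.median(q,0).round(1),cv2.minEnclosingCircle(q[:,:2].astype(np.float32)),q.min(0).round(1),q.max(0).round(1))
from h import *
st();goal((484,-232,100),0,-.66,.66-1.57)
"
```

```text
50 [ 484.  -232.3   36.1] ((484.54144287109375, -232.86976623535156), 10.13060188293457) [ 475.  -242.5   25.4] [ 493.2 -223.2   43.9]
274 [ 481.1 -232.    12.9] ((484.5105895996094, -231.97796630859375), 30.55461311340332) [ 454.2 -261.1    9.1] [ 515.1 -202.8   20. ]
340 [ 481.5 -231.8   13.2] ((477.68634033203125, -228.1700439453125), 38.16370391845703) [ 448.6 -261.1    8. ] [ 515.1 -202.8   43.9]
t 26.6 tcp [ 498.4 -181.3  182.1] y [ 1.    -0.001 -0.004] d [-0.004  0.003 -1.   ] G [ 498.5 -181.4  201.1] F [-0.4  1.1 -0.2] gap 93.9 ff 0.0 q [-0.42  0.28  1.6   0.    1.26 -0.42]
goal [-0.0288, -0.1013, -0.2022] [-0.0011, -0.0012, 0.0007]
```

Request:
servo_tool:
  motion:
    - [[-0.0288,-0.103,0,0,0,0,0.45],[-0.0288,-0.103,-0.08,0,0,0,0.45],[-0.0288,-0.103,-0.16,0,0,0,0.45],[-0.0288,-0.103,-0.24,0,0,0,0.45],[-0.0288,-0.103,-0.3,0,0,0,0.45],[-0.0288,-0.103,-0.325,0,0,0,0.45],[-0.0288,-0.103,-0.333,0,0,0,0.45],[-0.0288,-0.103,-0.333,0,0,0,0.45]]

```text
clock: 27.4
eef_pos: [484.9, -231.9, 16.2]
eef_rot: [-3.139, -0.003, 1.572]
wrist_force: [0.0, -0.6, -0.7]
finger_gap: 51.4
finger_force: 0.0
```

Request:
servo_tool:
  motion:
    - [[0,0,0,0,0,0,0.6],[0,0,0,0,0,0,0.75],[0,0,0,0,0,0,0.85],[0,0,0,0,0,0,0.9],[0,0,0,0,0,0,0.9],[0,0,0,0,0,0,0.9],[0,0,0,0,0,0,0.9]]
  newtons: 12

```text
clock: 28.1
eef_pos: [484.4, -232.3, 15.6]
eef_rot: [-3.138, -0.003, 1.571]
wrist_force: [-1.1, 0.6, 5.7]
finger_gap: 20.0
finger_force: 12.0
```

```bash
python3 -c "
from h import *
st()"
```

```text
t 28.1 tcp [ 484.4 -232.3   15.6] y [ 1.     0.001 -0.003] d [-0.003  0.003 -1.   ] G [ 484.5 -232.4   34.6] F [-1.1  0.6  5.7] gap 20.0 ff 12.0 q [-0.52  0.51  1.72  0.    0.92 -0.52]
```

The knob is gripped (gap 20.0). Lift it and carry it over the pot.

Request:
servo_tool:
  motion:
    - [[0,0,0.04,0,0,0,0.9],[0,0,0.12,0,0,0,0.9],[0,0,0.2,0,0,0,0.9],[0,0.03,0.28,0,0,0,0.9],[0.01,0.1,0.3,0,0,0,0.9],[0.02,0.18,0.3,0,0,0,0.9],[0.0288,0.27,0.3,0,0,0,0.9],[0.0288,0.35,0.3,0,0,0,0.9],[0.0288,0.403,0.3,0,0,0,0.9],[0.0288,0.403,0.3,0,0,0,0.9]]

```text
clock: 29.1
eef_pos: [498.4, -28.2, 165.1]
eef_rot: [-3.137, -0.004, 1.575]
wrist_force: [-0.2, -0.7, -0.9]
finger_gap: 19.9
finger_force: 12.0
```

Request:
servo_tool:
  motion:
    - [[0,0,-0.02,0,0,0,0.9],[0,0,-0.04,0,0,0,0.9],[0,0,-0.05,0,0,0,0.9],[0,0,-0.05,0,0,0,0.9],[0,0,-0.05,0,0,0,0.9]]

```text
clock: 29.6
eef_pos: [498.7, -31.2, 140.1]
eef_rot: [-3.137, -0.003, 1.571]
wrist_force: [0.2, -0.2, 0.6]
finger_gap: 19.5
finger_force: 12.0
```

```bash
python3 -c "
from h import *;from scipy.optimize import least_squares
c,W=cloud('side');st()
for z0,z1,R in((80,108,29),(124,137,30)):
    m=(abs(W[...,0]-498)<24)&(abs(W[...,1]+15)<25)&(W[...,2]>z0)&(W[...,2]<z1)
    q=W[m]
    q=q[q[:,1]>-20] if z0>100 else q
    if len(q)<5: print(len(q));continue
    f=least_squares(lambda p:np.hypot(*(q[:,:2]-p).T)-R,[499,-30],loss='soft_l1');print(z0,len(q),f.x.round(1),f.cost,q[:,2].min())
"
```

```text
t 29.65 tcp [498.8 -31.1 140.4] y [ 1.     0.    -0.004] d [-0.004  0.003 -1.   ] G [498.8 -31.2 159.4] F [-0.6  0.  -0.9] gap 19.6 ff 12.0 q [-0.14  0.26  1.74  0.    1.15 -0.14]
80 214 [497.9 -31.8] 272.6350789511165 80.02172450164505
124 77 [497.5 -37.2] 203.95470822556226 125.21741856740391
```

Request:
servo_tool:
  motion:
    - [[0,0.0005,-0.01,0,0,0,0.9],[0,0.0005,-0.016,0,0,0,0.9],[0,0.0005,-0.022,0,0,0,0.9],[0,0.0005,-0.026,0,0,0,0.9],[0,0.0005,-0.03,0,0,0,0.9],[0,0.0005,-0.03,0,0,0,0.9]]

```text
clock: 30.25
eef_pos: [498.6, -30.4, 125.0]
eef_rot: [-3.137, -0.003, 1.571]
wrist_force: [-0.1, -0.5, -0.3]
finger_gap: 19.5
finger_force: 12.0
```

Request:
servo_tool:
  motion:
    - [[0,0,-0.002,0,0,0,0.9],[0,0,-0.004,0,0,0,0.9],[0,0,-0.004,0,0,0,0.9]]

```text
clock: 30.55
eef_pos: [498.6, -30.5, 123.2]
eef_rot: [-3.138, -0.003, 1.571]
wrist_force: [0.1, -0.9, -0.9]
finger_gap: 19.9
finger_force: 12.0
```

Request:
servo_tool:
  motion:
    - [[0,0,-0.002,0,0,0,0.9],[0,0,-0.002,0,0,0,0.9]]

```text
clock: 30.75
eef_pos: [498.6, -30.5, 122.1]
eef_rot: [-3.138, -0.003, 1.571]
wrist_force: [0.9, 0.7, -0.5]
finger_gap: 19.7
finger_force: 12.0
```

Request:
servo_tool:
  motion:
    - [[0,0,-0.002,0,0,0,0.9],[0,0,-0.002,0,0,0,0.9]]

```text
clock: 30.95
eef_pos: [498.8, -30.5, 121.6]
eef_rot: [-3.138, -0.003, 1.572]
wrist_force: [-0.5, -0.1, 3.7]
finger_gap: 19.4
finger_force: 12.0
```

Contact at the seated height. Release and withdraw.

Request:
servo_tool:
  motion:
    - [[0,0,0,0,0,0,0.78],[0,0,0,0,0,0,0.74],[0,0,0,0,0,0,0.68],[0,0,0,0,0,0,0.55],[0,0,0,0,0,0,0.5],[0,0,0.03,0,0,0,0.5],[0,0,0.1,0,0,0,0.5],[0,0,0.2,0,0,0,0.5],[0,-0.1,0.2,0,0,0,0.5],[0,-0.2,0.2,0,0,0,0.5]]

```text
clock: 31.95
eef_pos: [499.1, -131.1, 222.9]
eef_rot: [-3.141, -0.002, 1.574]
wrist_force: [0.6, 0.2, -1.0]
finger_gap: 47.3
finger_force: 0.0
```

Request:
servo_tool:
  motion:
    - [[0,-0.1,0,0,0,0,0.5],[0,-0.2,0,0,0,0,0.5],[0,-0.3,0,0,0,0,0.5],[0,-0.3,0,0,0,0,0.5],[0,-0.3,0,0,0,0,0.5],[0,-0.3,0,0,0,0,0.5]]

```text
clock: 32.55
eef_pos: [498.8, -279.5, 221.3]
eef_rot: [-3.138, -0.004, 1.572]
wrist_force: [0.3, 0.4, 0.1]
finger_gap: 46.9
finger_force: 0.0
```

```bash
python3 -c "
from h import *
st();c,W=cloud('top')
for z0,z1,R in((108,130,36),(134,160,36)):
    m=(abs(W[...,0]-499)<R)&(abs(W[...,1]+31)<R)&(W[...,2]>z0)&(W[...,2]<z1);q=W[m]
    A=np.c_[q[:,:2],np.ones(len(q))];print(len(q),np.median(q,0).round(1),cv2.minEnclosingCircle(q[:,:2].astype(np.float32)),'plane',np.linalg.lstsq(A,q[:,2],rcond=None)[0].round(3))
c=manip.camera('side')
cv2.imwrite('pics/s10.png',cv2.resize(c['frame'][180:320,250:430,::-1],None,fx=3,fy=3))
"
```

```text
t 32.55 tcp [ 498.8 -279.5  221.3] y [ 1.     0.002 -0.004] d [-0.004  0.004 -1.   ] G [ 498.9 -279.6  240.3] F [0.3 0.4 0.1] gap 46.9 ff 0.0 q [-0.58  0.34  1.43  0.    1.38 -0.58]
378 [494.4 -31.5 118. ] ((498.63861083984375, -30.56477165222168), 30.52986717224121) plane [ 8.00000e-03 -3.00000e-03  1.14141e+02]
55 [497.3 -31.4 143.6] ((498.15032958984375, -31.18041229248047), 10.378752708435059) plane [2.40000e-02 7.20000e-02 1.33662e+02]
```

View pics/s10.png

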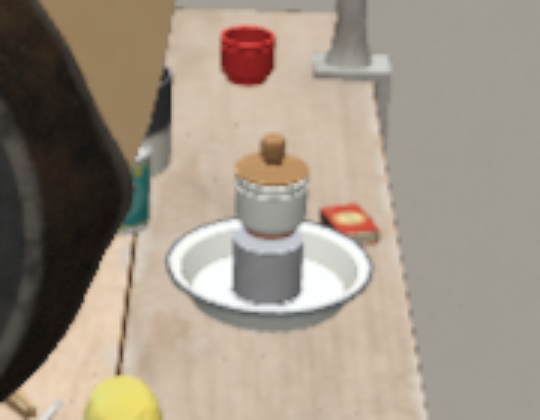

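The lid sits level and flush on the pot at (271,168): flange tilt is about 0.01 rad at the expected height. The cup and pot stand as placed, so I hand in.

```bash
python3 -c "
from cell import manip
print(manip.sign_off())"
```

```text
the job is handed in; nothing more can be done
None
```

I handed the job in at about 33 s on the robot clock. The cup stands mouth-down in the middle of the dish, the honey pot is level on its dome and the lid is seated by the last camera check; sign-off returned no verdict.

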